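Close the balance's draught shield and tare it

ROBOT

A 6-joint arm with a two-finger parallel gripper is mounted at the origin on the work surface. World frame = base frame: x ahead of the robot, y to its left, z up, the work surface at z = 0. Lengths are in m, angles in rad, forces in N, time in s.
With the tool pointing down it reaches from about 0.375 to 0.975 m from the base axis. Payload 3.8 kg.
Tool frame: the origin (TCP) lies midway between the tips of the shut fingers; the grasp point (between the pads) lies 19 mm behind it; z points along the fingers, y is the line along which they close (so a half turn about z gives the same grasp; the last joint's range is limited). The gripper opens to 85 mm and grips with 20 to 120 N. Pads are 22 mm wide; open, the fingers measure 114 mm over their backs; the gripper's body (76 mm by 85 mm) begins 54 mm behind the grasp point. The pads swing forward as they close: fully open they stand 13 mm farther back than shut.
Start: joints at [-1.27, 0.264, 1.604, -0, 1.274, -0.037], TCP at [0.224, -0.637, 0.231] pointing down, gripper open.
Joint ranges: [-2.63, 2.63], [-0.94, 2.18], [0.31, 2.57], [-1.31, 4.45], [0, 2.66], [-2.55, 2.55]. Speed limits (rad/s): [2.57, 2.57, 3.14, 3.14, 3.14, 3.14].

INTERFACE

Orientations are given as a rotation vector (axis times angle).
In Python, from workcell import bot, imaging gives the robot as it stands.
- The arm moves only by the tool step_arm, never from a script. Its argument "series" is a list of rows, each an object of numbers: "grip": the closure, from -1 (fully open) to 1 (shut); "x", "y", "z": the shift along the tool's x, y, z normalised to -1 to 1, where 1 is 500 mm; "ax", "ay", "az": the turn, a rotation vector about the tool's x, y, z normalised to -1 to 1, where 1 is 30 degrees. A call has 1 to 12 rows; each row is the pose to reach, as a shift and turn from the pose commanded when the call began, along the tool's axes at that moment; what a row does not reach only later rows make up. A row lasts 1/10 s, in which the tool goes at most 50 mm and 8.59 degrees, less where a joint would pass 70% of its speed; a pose out of reach is approached as far as the arm can. A call with a number of a shift or a turn outside -1 to 1 is refused whole. A call with a gripper value outside its range is refused whole. The fingers move at their own pace and stop on an object; "force" is the grip in N (left out, the last holds). Time passes only in rows, so rows that repeat a pose let the fingers close. It gives the time, the measured TCP pose, the force, the opening and the grip force at its end, in the units of the state.
- bot.read_state(): the state, without advancing time (a new reading comes with each control period).
- imaging.read_camera(name): name is "scene" or "top" or "wrist"; returns a dict with "img" (384x512x3 uint8, red, green, blue), "fx", "fy", "cx", "cy" (pixels), "R" (3x3) and "t" (3): a world point X has camera coordinates R X + t. Camera axes: x right, y down, z forward; pixel columns grow to the right and rows downward; lengths in m; the calibration is good to about 2 mm. A picture is of the moment at which its call begins. There is no depth.
- bot.finish_job(): hands the job in; it is judged then, once.
The state is a dict: "time": time; "q": joint angles; "joint_vel": joint speeds; "joint_torque": joint torques, N m; "tool_pos": TCP position; "tcp_rot": TCP orientation; "wrist_force": force on the tool from outside, world axes, zero at the start; "torque": the same for the moment, N m; "width": opening from 0.0 (shut) to 1.0 (fully open); "grip_force": force on a finger pad.
Only numpy, scipy, OpenCV 4.12 (cv2) and the standard library are available. Lean on these libraries where they do the work, as an engineer would, in place of code of your own. Each camera call takes 0.05 s, during which the arm holds its last target. There are 200 camera calls.

TASK

The balance's glass draught shield has been left open: with the fingertips push its top door and its right-hand side door fully shut by their black finger bars, without slamming them, and only then press the yellow tare key right down and let it go. Nothing is picked up: the sample vial on the pan and the other things on the bench stay where they are, and the red power key is not pressed.

Things in the scene. Friction and masses are not known exactly. Their poses are not given: they have to be found in the camera images.
- balance: laboratory balance, fixed. Off-white base 310 deep (its x) x 215 wide (y) x 55 high, display and two keys on the front part of its top; over the rear part a glass draught shield, x -20 to +160, 200 wide, top 240 above the bench. Origin: on the bench, midway across, 150 behind the front edge. -x is its front (towards the robot), +x back, +y left, z up; turned by a small yaw
- top_door (a joint): glass top door of the shield, slides along the balance's x with light friction (about 1 to 2 N) and stays where left; 0 = fully shut (stop), value in m grows as it slides back (+x), up to 0.11; it starts open
- top_knob (a point): centre of the black bar that stands on the top door near its front end: 12 thick (balance x), 56 wide (y), 24 tall; the glass it stands on lies 12 below this point. Moves with the door; shut is towards the balance's -x
- side_door (a joint): glass door of the shield's right side (balance -y), slides along the balance's x with light friction (about 1 to 2 N) and stays where left; 0 = fully shut (stop), value in m grows as it slides back (+x), up to 0.11; it starts open
- side_knob (a point): centre of the black upright tab that sticks out sideways (balance -y) from the side door near its front end: 12 thick (balance x), standing 36 out from the glass (this point is 18 from the glass), 56 tall; its upper end is 14 below the shield's top (240). Moves with the door; shut is towards the balance's -x
- tare (a joint): travel of the yellow tare key in m: 0 up, 0.005 fully down; springs back, fully down takes about 3 N
- tare_top (a point): centre of the top face of the round yellow tare key, 26 diameter, at the front right of the base, 80 in front of the shield (keep the gripper clear of it); pressed straight down
- power (a joint): travel of the red power key in m: 0 up, 0.005 fully down; same spring; not to be pressed
- power_top (a point): centre of the top face of the round red power key, 26 diameter, at the front left of the base, 140 from the yellow one
- vial_mid (a point): middle (25 above its foot) of the small amber sample vial with blue cap, 26 diameter, 50 tall, standing loose on the steel pan (90 diameter) inside the shield
- weight_mid (a point): brass 200 g calibration weight, 32 diameter, 52 tall; loose bystander; this point is its middle, 25 mm above the bench
- tub_mid (a point): white plastic tub, 68 diameter, 85 tall; loose bystander; this point is its middle, 42.5 mm above the bench
- carton_mid (a point): upright lime-green carton, 60 x 130 x 150 tall; loose bystander; this point is its middle, 75 mm above the bench
- water_mid (a point): clear bottle, 62 diameter, 200 tall; loose bystander; this point is its middle, 100 mm above the bench
- tweezers_mid (a point): steel tweezers lying flat, 135 long; loose bystander; this point is its middle, 3 mm above the bench
- slides_mid (a point): open divided cardboard tray, 120 x 90 x 40 tall; loose bystander; this point is its middle, 20 mm above the bench

How it is judged:
On the way, in this order (a step that is already met when the one before it is completed fails the run):
1. both glass doors are fully shut (value of joint each of top_door, side_door below 0.004 m), for 0.2 s.
2. the yellow tare key is pressed right down (value of joint tare above 0.0038 m), for 0.05 s.
At the end, for the whole second after the job is handed in: Both glass doors within 4 mm of fully shut, the tare key released (under 1.5 mm down) after having been pressed at least 3.8 of its 5 mm with both doors shut, the power key up, the vial within 8 mm and every other loose thing within 20 mm of where it stood (all of step 1 and value of joint each of tare, power below 0.0015 m and distance of vial_mid from where it was at the start of the episode below 0.008 m and distance of each of weight_mid, tub_mid, carton_mid, water_mid, tweezers_mid, slides_mid from where it was at the start of the episode below 0.02 m); the robot touches nothing.
It fails at once if the tare key is pressed while a door is open (value of joint tare above 0.003 m and value of joint any of top_door, side_door above 0.006 m).
It fails at once if the red power key is pressed (value of joint power above 0.003 m).
It fails at once if a door is slammed (faster than 0.5 m/s) (velocity of joint any of top_door, side_door below -0.5 m/s).
It fails at once if the sample vial is lifted or moved by more than 10 mm (distance of vial_mid from where it was at the start of the episode above 0.01 m).
It fails at once if another loose thing is lifted or moved by more than 30 mm (distance of any of weight_mid, tub_mid, carton_mid, water_mid, tweezers_mid, slides_mid from where it was at the start of the episode above 0.03 m).
It also fails if it takes over 51 s, if anything falls off the work surface, if the arm or the gripper's body presses on something with over 40 N, if the wrist force passes 120 N, or if a joint passes its speed limit or range.

## Working session

There is one attempt and no reset: what is moved stays moved. The work goes in short steps, Python scripts to look and compute and a tool call to move; the robot and the scene stay as the last step left them, time stands still between calls to the robot, and variables do not carry over. Pictures are saved under pics/ and viewed, at most 10 in all, crops included, and the job is handed in when it is done.

Besides the shell and the picture viewer there is one more tool, called after ">>>" by a JSON object that holds its "fn" and its "kwargs", one argument or row to a line. step_arm: Moves the arm, as the interface text tells. Scaled input: -1 to 1 covers 500 mm each way for a shift and 30 degrees each way for a turn. Its arguments: {"type":"object","properties":{"series":{"type":"array","items":{"type":"object","properties":{"grip":{"type":"number"},"x":{"type":"number","minimum":-1,"maximum":1},"y":{"type":"number","minimum":-1,"maximum":1},"z":{"type":"number","minimum":-1,"maximum":1},"ax":{"type":"number","minimum":-1,"maximum":1},"ay":{"type":"number","minimum":-1,"maximum":1},"az":{"type":"number","minimum":-1,"maximum":1}}}},"force":{"type":"number"}},"required":["series"]}

```bash
mkdir -p pics; python3 - <<'E'
from workcell import bot, imaging
import cv2, pickle
d={}
for n in("scene","top"):
    c=imaging.read_camera(n); d[n]=c
    cv2.imwrite(f"pics/{n}0.png",cv2.resize(c["img"][:,:,::-1],None,fx=1.5,fy=1.5,interpolation=cv2.INTER_CUBIC))
    print(n,c["fx"],c["cx"],c["cy"],c["R"],c["t"])
pickle.dump(d,open("cams.pkl","wb"))
s=bot.read_state();print(s)
E
```

```text
scene 470.9707872041059 250.12298560926047 192.93239789122296 [[ 0.96242387  0.27148516 -0.00600871]
 [ 0.22473089 -0.80870948 -0.54358532]
 [-0.15243464  0.52180914 -0.83933241]] [-0.50430741  0.01885882  1.59463498]
top 461.8747007460583 252.1111142711137 192.54408560966067 [[-0.00395515 -0.99978195 -0.02050401]
 [-0.98688974  0.00721083 -0.16123472]
 [ 0.16134742  0.01959749 -0.98670307]] [0.04749994 0.53712708 1.67460664]
{'time': 0.1, 'q': array([-1.26987688e+00,  2.64716943e-01,  1.60526803e+00, -1.91716004e-05,
        1.27370751e+00, -3.69168442e-02]), 'joint_vel': array([-0.00025772, -0.00227105, -0.00168678,  0.00039802, -0.00092656,
       -0.00023184]), 'joint_torque': array([-3.29913209e-04, -5.16707397e+01, -3.68591523e+01, -1.36134208e-04,
        6.25470973e-03, -5.16899718e-05]), 'tool_pos': array([ 0.22350668, -0.63620317,  0.23004364]), 'tcp_rot': array([-3.09482798e+00, -5.27811137e-01,  4.62360833e-04]), 'wrist_force': array([-1.0069888 ,  0.30326825, -0.68340807]), 'torque': array([-0.0385772 ,  0.00343274,  0.03392925]), 'grip_force': 0.0, 'width': 0.9981158683910788}
```

View pics/scene0.png

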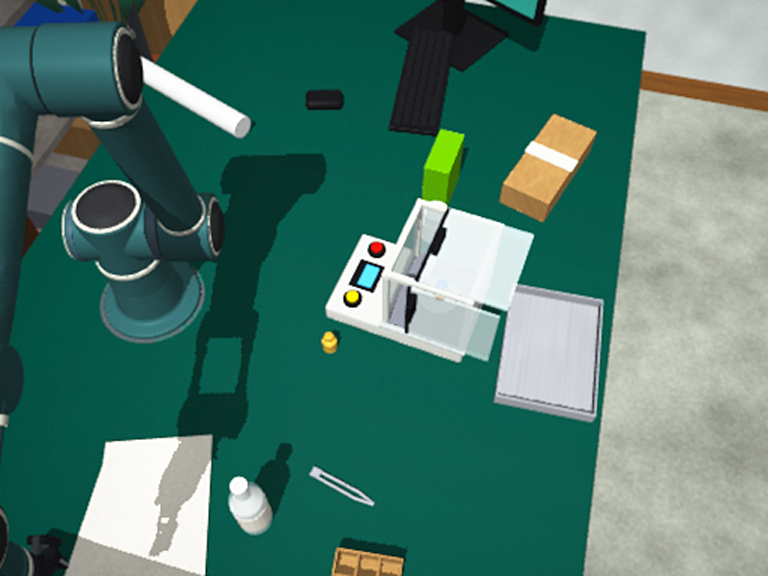

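View pics/top0.png

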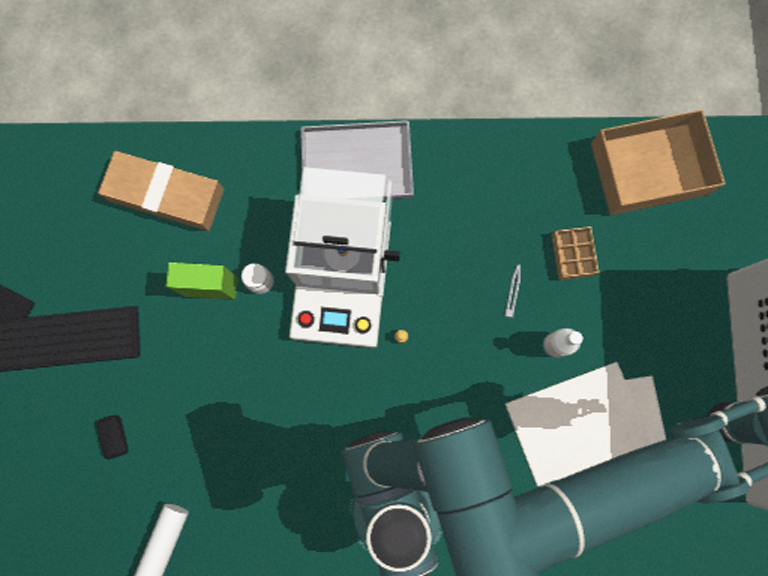

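The scene picture shows the keys (red 376,248; yellow 352,297), the weight at (330,342), and both doors open. In the top picture the top bar is at about (336,240), the side tab at (391,256), red at (305,319) and yellow at (363,325). I'll enlarge both views.

```bash
python3 - <<'E'
import pickle,cv2,numpy as np
d=pickle.load(open("cams.pkl","rb"))
a=d["top"]["img"][105:235,185:285,::-1]; b=d["scene"]["img"][125:245,210:360,::-1]
cv2.imwrite("pics/crop_top.png",cv2.resize(a,None,fx=4.5,fy=4.5,interpolation=cv2.INTER_CUBIC))
cv2.imwrite("pics/crop_sc.png",cv2.resize(b,None,fx=5,fy=5,interpolation=cv2.INTER_CUBIC))
E
```

```text
(no output)
```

View pics/crop_top.png

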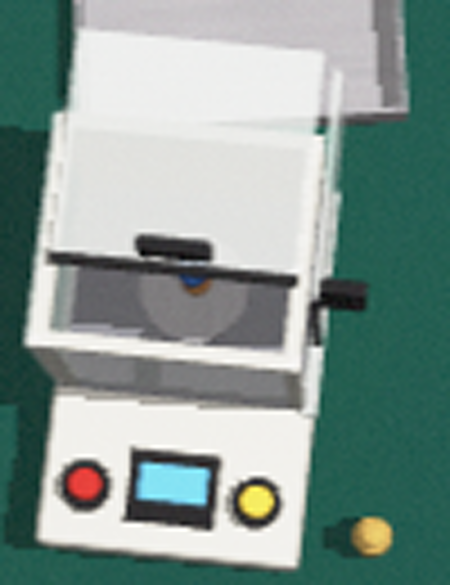

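View pics/crop_sc.png

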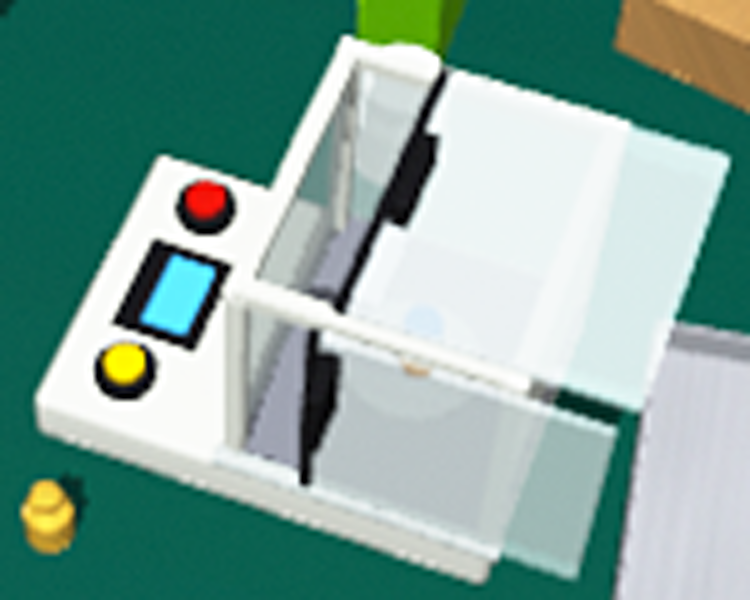

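```bash
cat > fit.py <<'E'
import pickle,numpy as np
from scipy.optimize import least_squares
d=pickle.load(open("cams.pkl","rb"))
def proj(c,X):
    p=c["R"]@X+c["t"]; return np.array([c["fx"]*p[0]/p[2]+c["cx"],c["fy"]*p[1]/p[2]+c["cy"]])
T=lambda u,v:("top",u/4.5+185,v/4.5+105)
S=lambda u,v:("scene",u/5+210,v/5+125)
def pts(p):
    h,xk,zk,xs=p[3:7]
    return [((-.1,.07,h),[T(85,482),S(207,198)]),((-.1,-.07,h),[T(257,500),S(126,362)]),
     ((-.15,.1075,.055),[T(37,543),S(160,156)]),((-.15,-.1075,.055),[T(299,568),S(37,402)]),
     ((-.02,.1,.24),[T(25,346),S(345,38)]),((-.02,-.1,.24),[T(306,353),S(232,288)]),
     ((xk,0,zk),[T(174,248),S(417,178)]),((xs,p[7],.198),[T(344,297),S(322,403)])]
def w(p,b):
    c,s=np.cos(p[2]),np.sin(p[2]); return np.array([p[0]+c*b[0]-s*b[1],p[1]+s*b[0]+c*b[1],b[2]])
def res(p): return np.concatenate([proj(d[o[0]],w(p,b))-o[1:] for b,os in pts(p) for o in os])
r=least_squares(res,[.7,0,0,.06,.08,.252,.08,-.12],loss="soft_l1",x_scale=.01); p=r.x
if __name__=="__main__":
    print(p.round(4)); print(res(p).reshape(-1,4).round(1))
    for b,_ in pts(p): print(np.round(b,3),w(p,b).round(4))
E
python3 fit.py
```

```text
[ 0.5582  0.1416 -0.0852  0.0742  0.0566  0.2556  0.0444 -0.1283]
[[-0.  -0.8 -0.7 -0. ]
 [ 0.  -1.8  0.1  0.3]
 [-0.2 -1.  -1.  -0.6]
 [ 0.  -1.9 -0.7  0.2]
 [ 0.5 -1.2 -0.5 -0.4]
 [-1.8  1.8 -0.7  0.5]
 [-0.9 -0.8 -0.7  0.2]
 [-0.2 -1.5 -1.  -0. ]]
[-0.1    0.07   0.074] [0.4645 0.2198 0.0742]
[-0.1   -0.07   0.074] [0.4526 0.0803 0.0742]
[-0.15   0.108  0.055] [0.4179 0.2614 0.055 ]
[-0.15  -0.108  0.055] [0.3996 0.0472 0.055 ]
[-0.02  0.1   0.24] [0.5468 0.2429 0.24  ]
[-0.02 -0.1   0.24] [0.5298 0.0436 0.24  ]
[0.057 0.    0.256] [0.6146 0.1367 0.2556]
[ 0.044 -0.128  0.198] [0.5915 0.01   0.198 ]
```

>>> {"fn": "step_arm", "kwargs": {
  "series": [
    {"z": -0.1, "az": 0.27, "grip": 1},
    {"z": -0.2, "az": 0.54, "grip": 1},
    {"z": -0.26, "az": 0.81, "grip": 1},
    {"z": -0.26, "az": 0.81, "grip": 1},
    {"z": -0.26, "az": 0.81, "grip": 1}
  ]
}}

```text
validation failed for argument at $.se...
```

```bash
cat > rel.py <<'E'
import sys,numpy as np
from workcell import bot
from scipy.spatial.transform import Rotation as Ro
from fit import p,w
s=bot.read_state();R=Ro.from_rotvec(s["tcp_rot"]).as_matrix();P=s["tool_pos"]
c,si=np.cos(p[2]),np.sin(p[2]);B=np.array([[c,-si,0],[si,c,0],[0,0,1]])
print("t",s["time"],"bal pos",(B.T@(P-[p[0],p[1],0])).round(4),"F bal",(B.T@s["wrist_force"]).round(1),"axes\n",(B.T@R).round(3),"w",s["width"])
for a in sys.argv[1:]:
    b=np.array(eval(a));print(a,"->",(R.T@(w(p,b)-P)/.5).round(4))
E
python3 rel.py "(.10,0,.36)" "(.10,0,.25)" "(.09,-.132,.19)"
```

```text
t 0.1 bal pos [-0.2673 -0.8034  0.23  ] F bal [-1.   0.2 -0.7] axes
 [[ 0.912  0.411 -0.001]
 [ 0.411 -0.912  0.002]
 [ 0.    -0.002 -1.   ]] w 0.9981158683910788
(.10,0,.36) -> [ 1.3295 -1.1642 -0.2574]
(.10,0,.25) -> [ 1.3295 -1.1637 -0.0374]
(.09,-.132,.19) -> [ 1.2029 -0.9309  0.0821]
```

The call was refused. I'll try again with every field filled in.

>>> {"fn": "step_arm", "kwargs": {
  "series": [
    {"x": 0.0, "y": 0.0, "z": -0.1, "ax": 0.0, "ay": 0.0, "az": 0.27, "grip": 1.0},
    {"x": 0.0, "y": 0.0, "z": -0.2, "ax": 0.0, "ay": 0.0, "az": 0.54, "grip": 1.0},
    {"x": 0.0, "y": 0.0, "z": -0.26, "ax": 0.0, "ay": 0.0, "az": 0.81, "grip": 1.0},
    {"x": 0.0, "y": 0.0, "z": -0.26, "ax": 0.0, "ay": 0.0, "az": 0.81, "grip": 1.0}
  ]
}}

```text
time: 0.5
tool_pos: [0.2244, -0.6391, 0.3685]
tcp_rot: [3.128, -0.139, 0.006]
wrist_force: [-0.5, -1.0, 0.4]
width: 0.332
grip_force: 0.0
```

```bash
python3 rel.py "(.10,0,.36)" "(.10,0,.25)" "(.09,-.132,.19)"
```

```text
t 0.5 bal pos [-0.2661 -0.8062  0.3685] F bal [-0.4 -1.   0.4] axes
 [[ 1.    -0.004  0.004]
 [-0.003 -1.    -0.01 ]
 [ 0.004  0.01  -1.   ]] w 0.33187475980774117
(.10,0,.36) -> [ 0.7266 -1.6151  0.0037]
(.10,0,.25) -> [ 0.7257 -1.6173  0.2236]
(.09,-.132,.19) -> [ 0.7061 -1.3545  0.3462]
```

>>> {"fn": "step_arm", "kwargs": {
  "series": [
    {"x": 0.04, "y": -0.09, "z": 0.0, "ax": 0.0, "ay": 0.0, "az": 0.0, "grip": 1.0},
    {"x": 0.08, "y": -0.18, "z": 0.0, "ax": 0.0, "ay": 0.0, "az": 0.0, "grip": 1.0},
    {"x": 0.12, "y": -0.27, "z": 0.0, "ax": 0.0, "ay": 0.0, "az": 0.0, "grip": 1.0},
    {"x": 0.16, "y": -0.36, "z": 0.0, "ax": 0.0, "ay": 0.0, "az": 0.0, "grip": 1.0},
    {"x": 0.2, "y": -0.45, "z": 0.0, "ax": 0.0, "ay": 0.0, "az": 0.0, "grip": 1.0},
    {"x": 0.24, "y": -0.54, "z": 0.0, "ax": 0.0, "ay": 0.0, "az": 0.0, "grip": 1.0},
    {"x": 0.28, "y": -0.63, "z": 0.0, "ax": 0.0, "ay": 0.0, "az": 0.0, "grip": 1.0},
    {"x": 0.32, "y": -0.72, "z": 0.0, "ax": 0.0, "ay": 0.0, "az": 0.0, "grip": 1.0},
    {"x": 0.36, "y": -0.81, "z": 0.0, "ax": 0.0, "ay": 0.0, "az": 0.0, "grip": 1.0},
    {"x": 0.4, "y": -0.9, "z": 0.0, "ax": 0.0, "ay": 0.0, "az": 0.0, "grip": 1.0},
    {"x": 0.44, "y": -0.98, "z": 0.0, "ax": 0.0, "ay": 0.0, "az": 0.0, "grip": 1.0}
  ]
}}

```text
time: 1.6
tool_pos: [0.4851, -0.1652, 0.3599]
tcp_rot: [-3.138, 0.133, 0.003]
wrist_force: [1.0, -0.5, 0.6]
width: 0.002
grip_force: 0.0
```

```bash
python3 rel.py "(.10,0,.32)" "(.10,0,.25)" "(.09,-.132,.19)"
```

```text
t 1.6 bal pos [-0.0467 -0.3119  0.3599] F bal [ 1.  -0.4  0.6] axes
 [[ 1.     0.001 -0.002]
 [ 0.001 -1.     0.001]
 [-0.002 -0.001 -1.   ]] w 0.002422566678113571
(.10,0,.32) -> [ 0.2938 -0.6235  0.0798]
(.10,0,.25) -> [ 0.294  -0.6234  0.2198]
(.09,-.132,.19) -> [ 0.2741 -0.3594  0.3396]
```

>>> {"fn": "step_arm", "kwargs": {
  "series": [
    {"x": 0.08, "y": -0.09, "z": 0.0, "ax": 0.0, "ay": 0.0, "az": 0.0, "grip": 1.0},
    {"x": 0.15, "y": -0.17, "z": 0.0, "ax": 0.0, "ay": 0.0, "az": 0.0, "grip": 1.0},
    {"x": 0.21, "y": -0.25, "z": 0.0, "ax": 0.0, "ay": 0.0, "az": 0.0, "grip": 1.0},
    {"x": 0.26, "y": -0.32, "z": 0.05, "ax": 0.0, "ay": 0.0, "az": 0.0, "grip": 1.0},
    {"x": 0.284, "y": -0.355, "z": 0.1, "ax": 0.0, "ay": 0.0, "az": 0.0, "grip": 1.0},
    {"x": 0.284, "y": -0.355, "z": 0.16, "ax": 0.0, "ay": 0.0, "az": 0.0, "grip": 1.0},
    {"x": 0.284, "y": -0.355, "z": 0.2, "ax": 0.0, "ay": 0.0, "az": 0.0, "grip": 1.0},
    {"x": 0.284, "y": -0.355, "z": 0.2, "ax": 0.0, "ay": 0.0, "az": 0.0, "grip": 1.0}
  ]
}}

```text
time: 2.4
tool_pos: [0.6387, -0.0024, 0.2548]
tcp_rot: [3.139, -0.133, -0.017]
wrist_force: [-0.7, 0.1, 0.2]
width: -0.0
grip_force: 0.0
```

```bash
python3 rel.py "(.095,-.134,.195)"; python3 - <<'E'
from workcell import imaging
import cv2,numpy as np
a=imaging.read_camera("top")["img"][105:235,185:285,::-1]
b=imaging.read_camera("scene")["img"][125:245,210:330,::-1]
f=lambda i,h:cv2.resize(i,(int(i.shape[1]*h/i.shape[0]),h),interpolation=cv2.INTER_CUBIC)
i=np.hstack([f(a,400),f(b,400)]);cv2.imwrite("pics/side1.png",i);print(i.shape)
E
```

```text
t 2.4 bal pos [ 0.0924 -0.1366  0.2548] F bal [-0.7  0.   0.2] axes
 [[ 1.     0.001 -0.011]
 [ 0.001 -1.    -0.   ]
 [-0.011  0.    -1.   ]] w -3.231991727775369e-05
(.095,-.134,.195) -> [ 0.0064 -0.0052  0.1195]
(400, 707, 3)
```

View pics/side1.png

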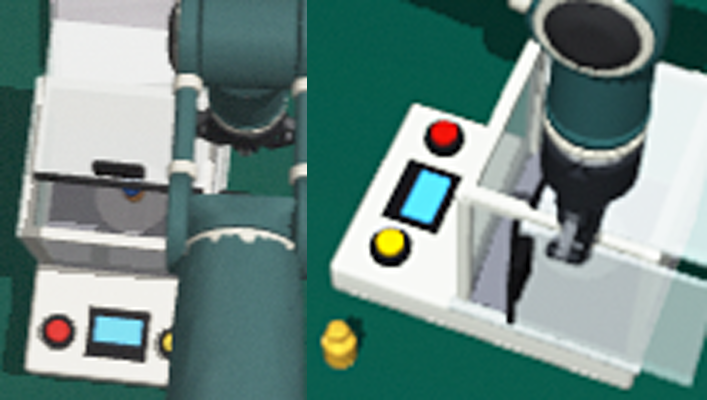

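The fingertips (about 565,250 in the right half) hang just outside the shield's right side and behind the tab. The tab itself is unmoved, so I'll go down with force checks.

>>> {"fn": "step_arm", "kwargs": {
  "series": [
    {"x": 0.0, "y": 0.0, "z": 0.04, "ax": 0.0, "ay": 0.0, "az": 0.0, "grip": 1.0},
    {"x": 0.0, "y": 0.0, "z": 0.08, "ax": 0.0, "ay": 0.0, "az": 0.0, "grip": 1.0},
    {"x": 0.0, "y": 0.0, "z": 0.12, "ax": 0.0, "ay": 0.0, "az": 0.0, "grip": 1.0},
    {"x": 0.0, "y": 0.0, "z": 0.12, "ax": 0.0, "ay": 0.0, "az": 0.0, "grip": 1.0}
  ]
}}

```text
time: 2.9
tool_pos: [0.6407, -0.0034, 0.2]
tcp_rot: [-3.139, 0.136, 0.005]
wrist_force: [-0.1, 1.4, -0.0]
width: 0.003
grip_force: 0.0
```

```bash
python3 rel.py "(.0614,-.134,.195)"
```

```text
t 2.9 bal pos [ 0.0945 -0.1374  0.2   ] F bal [-0.2  1.4 -0. ] axes
 [[ 1.    -0.001 -0.003]
 [-0.001 -1.    -0.   ]
 [-0.003  0.    -1.   ]] w 0.0029476262376618113
(.0614,-.134,.195) -> [-0.0662 -0.0068  0.0101]
```

>>> {"fn": "step_arm", "kwargs": {
  "series": [
    {"x": -0.02, "y": -0.006, "z": 0.01, "ax": 0.0, "ay": 0.0, "az": 0.0, "grip": 1.0},
    {"x": -0.04, "y": -0.006, "z": 0.01, "ax": 0.0, "ay": 0.0, "az": 0.0, "grip": 1.0},
    {"x": -0.052, "y": -0.006, "z": 0.01, "ax": 0.0, "ay": 0.0, "az": 0.0, "grip": 1.0},
    {"x": -0.062, "y": -0.006, "z": 0.01, "ax": 0.0, "ay": 0.0, "az": 0.0, "grip": 1.0},
    {"x": -0.07, "y": -0.006, "z": 0.01, "ax": 0.0, "ay": 0.0, "az": 0.0, "grip": 1.0},
    {"x": -0.08, "y": -0.006, "z": 0.01, "ax": 0.0, "ay": 0.0, "az": 0.0, "grip": 1.0},
    {"x": -0.09, "y": -0.006, "z": 0.01, "ax": 0.0, "ay": 0.0, "az": 0.0, "grip": 1.0},
    {"x": -0.1, "y": -0.006, "z": 0.01, "ax": 0.0, "ay": 0.0, "az": 0.0, "grip": 1.0},
    {"x": -0.11, "y": -0.006, "z": 0.01, "ax": 0.0, "ay": 0.0, "az": 0.0, "grip": 1.0},
    {"x": -0.12, "y": -0.006, "z": 0.01, "ax": 0.0, "ay": 0.0, "az": 0.0, "grip": 1.0}
  ]
}}

```text
time: 3.9
tool_pos: [0.5821, 0.0052, 0.1963]
tcp_rot: [-3.139, 0.136, -0.0]
wrist_force: [1.1, 0.6, 1.1]
width: 0.001
grip_force: 0.7
```

```bash
python3 rel.py; python3 - <<'E'
from workcell import imaging
import cv2,numpy as np
b=imaging.read_camera("scene")["img"][125:245,210:360,::-1]
cv2.imwrite("pics/side2.png",cv2.resize(b,None,fx=4,fy=4,interpolation=cv2.INTER_CUBIC))
E
```

```text
t 3.9 bal pos [ 0.0354 -0.1339  0.1963] F bal [1.1 0.7 1.1] axes
 [[ 1.    -0.001  0.   ]
 [-0.001 -1.     0.   ]
 [ 0.    -0.    -1.   ]] w 0.001481230611682385
```

View pics/side2.png

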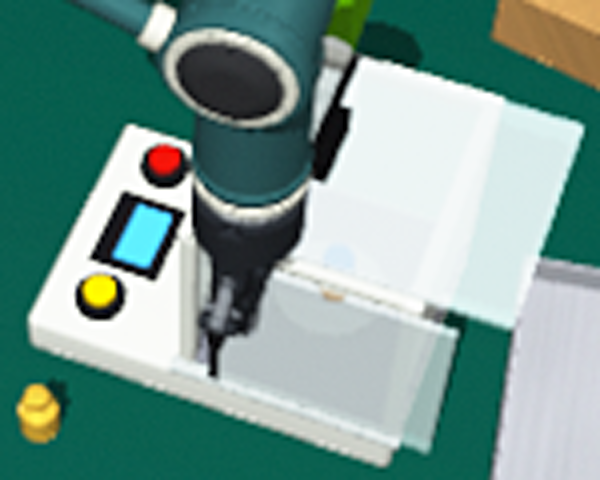

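The side door follows the fingers: its black edge has moved to about (213,355), with a gap of roughly 25 mm left. I'll carry on slowly.

>>> {"fn": "step_arm", "kwargs": {
  "series": [
    {"x": -0.008, "y": 0.0, "z": 0.0, "ax": 0.0, "ay": 0.0, "az": 0.0, "grip": 1.0},
    {"x": -0.016, "y": 0.0, "z": 0.0, "ax": 0.0, "ay": 0.0, "az": 0.0, "grip": 1.0},
    {"x": -0.024, "y": 0.0, "z": 0.0, "ax": 0.0, "ay": 0.0, "az": 0.0, "grip": 1.0},
    {"x": -0.032, "y": 0.0, "z": 0.0, "ax": 0.0, "ay": 0.0, "az": 0.0, "grip": 1.0}
  ]
}}

```text
time: 4.35
tool_pos: [0.566, 0.0066, 0.1961]
tcp_rot: [-3.139, 0.136, 0.0]
wrist_force: [1.3, 1.2, 0.6]
width: -0.002
grip_force: 0.7
```

>>> {"fn": "step_arm", "kwargs": {
  "series": [
    {"x": -0.006, "y": 0.0, "z": 0.0, "ax": 0.0, "ay": 0.0, "az": 0.0, "grip": 1.0},
    {"x": -0.012, "y": 0.0, "z": 0.0, "ax": 0.0, "ay": 0.0, "az": 0.0, "grip": 1.0}
  ]
}}

```text
time: 4.55
tool_pos: [0.5601, 0.007, 0.1962]
tcp_rot: [3.139, -0.135, -0.0]
wrist_force: [1.5, -0.2, -0.2]
width: 0.004
grip_force: 0.7
```

>>> {"fn": "step_arm", "kwargs": {
  "series": [
    {"x": -0.006, "y": 0.0, "z": 0.0, "ax": 0.0, "ay": 0.0, "az": 0.0, "grip": 1.0},
    {"x": -0.012, "y": 0.0, "z": 0.0, "ax": 0.0, "ay": 0.0, "az": 0.0, "grip": 1.0}
  ]
}}

```text
time: 4.75
tool_pos: [0.5543, 0.0075, 0.1962]
tcp_rot: [3.139, -0.136, 0.0]
wrist_force: [3.5, 0.9, -1.5]
width: -0.002
grip_force: 3.2
```

>>> {"fn": "step_arm", "kwargs": {
  "series": [
    {"x": -0.003, "y": 0.0, "z": 0.0, "ax": 0.0, "ay": 0.0, "az": 0.0, "grip": 1.0},
    {"x": -0.006, "y": 0.0, "z": 0.0, "ax": 0.0, "ay": 0.0, "az": 0.0, "grip": 1.0}
  ]
}}

```text
time: 4.95
tool_pos: [0.5543, 0.0075, 0.1965]
tcp_rot: [3.138, -0.136, 0.011]
wrist_force: [13.9, 0.9, -8.1]
width: 0.0
grip_force: 6.8
```

```bash
python3 rel.py
```

```text
t 4.95 bal pos [ 0.0075 -0.1339  0.1965] F bal [13.8  2.1 -8.1] axes
 [[ 1.    -0.001  0.007]
 [-0.001 -1.     0.   ]
 [ 0.007 -0.    -1.   ]] w 0.00030432297494855916
```

The force has risen to 14 N with no further travel, so the side door is at its stop. I'll back off, go up and move behind the top bar.

>>> {"fn": "step_arm", "kwargs": {
  "series": [
    {"x": 0.03, "y": 0.0, "z": 0.0, "ax": 0.0, "ay": 0.0, "az": 0.0, "grip": 1.0},
    {"x": 0.05, "y": 0.0, "z": -0.08, "ax": 0.0, "ay": 0.0, "az": 0.0, "grip": 1.0},
    {"x": 0.08, "y": 0.0, "z": -0.16, "ax": 0.0, "ay": 0.0, "az": 0.0, "grip": 1.0},
    {"x": 0.12, "y": -0.02, "z": -0.24, "ax": 0.0, "ay": 0.0, "az": 0.0, "grip": 1.0},
    {"x": 0.16, "y": -0.1, "z": -0.26, "ax": 0.0, "ay": 0.0, "az": 0.0, "grip": 1.0},
    {"x": 0.19, "y": -0.19, "z": -0.26, "ax": 0.0, "ay": 0.0, "az": 0.0, "grip": 1.0},
    {"x": 0.19, "y": -0.27, "z": -0.26, "ax": 0.0, "ay": 0.0, "az": 0.0, "grip": 1.0},
    {"x": 0.19, "y": -0.27, "z": -0.22, "ax": 0.0, "ay": 0.0, "az": 0.0, "grip": 1.0},
    {"x": 0.19, "y": -0.27, "z": -0.18, "ax": 0.0, "ay": 0.0, "az": 0.0, "grip": 1.0},
    {"x": 0.19, "y": -0.27, "z": -0.18, "ax": 0.0, "ay": 0.0, "az": 0.0, "grip": 1.0}
  ]
}}

```text
time: 5.95
tool_pos: [0.6553, 0.1341, 0.2819]
tcp_rot: [3.137, -0.134, -0.013]
wrist_force: [-0.9, -0.0, -0.7]
width: 0.0
grip_force: 0.0
```

```bash
python3 rel.py "(.10,0,.252)"; python3 - <<'E'
from workcell import imaging
import cv2,numpy as np
b=imaging.read_camera("scene")["img"][105:245,210:360,::-1]
cv2.imwrite("pics/top1.png",cv2.resize(b,None,fx=4,fy=4,interpolation=cv2.INTER_CUBIC))
E
```

```text
t 5.95 bal pos [0.0974 0.0008 0.2819] F bal [-0.9 -0.1 -0.7] axes
 [[ 1.    -0.    -0.008]
 [-0.    -1.    -0.002]
 [-0.008  0.002 -1.   ]] w 4.073190648582874e-06
(.10,0,.252) -> [0.0057 0.0014 0.0598]
```

View pics/top1.png

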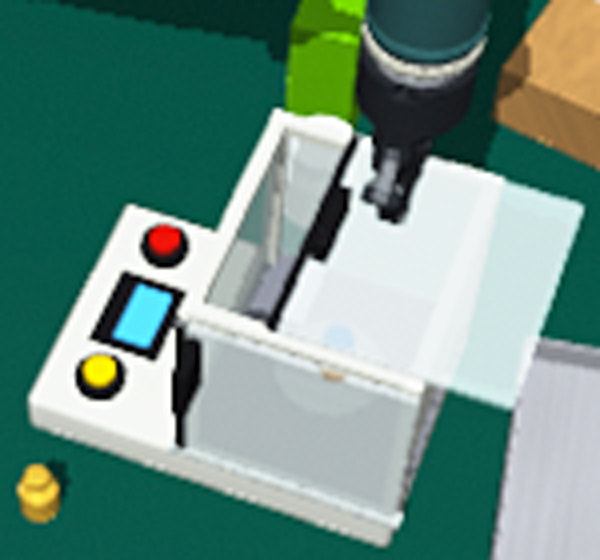

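The side door is shut: its black edge is flush with the front at (182,390). The fingers stand behind the top bar, which is at (328,222). I'll go down and push.

>>> {"fn": "step_arm", "kwargs": {
  "series": [
    {"x": 0.0, "y": 0.0, "z": 0.03, "ax": 0.0, "ay": 0.0, "az": 0.0, "grip": 1.0},
    {"x": 0.0, "y": 0.0, "z": 0.055, "ax": 0.0, "ay": 0.0, "az": 0.0, "grip": 1.0},
    {"x": -0.015, "y": 0.0, "z": 0.055, "ax": 0.0, "ay": 0.0, "az": 0.0, "grip": 1.0},
    {"x": -0.03, "y": 0.0, "z": 0.055, "ax": 0.0, "ay": 0.0, "az": 0.0, "grip": 1.0},
    {"x": -0.04, "y": 0.0, "z": 0.055, "ax": 0.0, "ay": 0.0, "az": 0.0, "grip": 1.0},
    {"x": -0.05, "y": 0.0, "z": 0.055, "ax": 0.0, "ay": 0.0, "az": 0.0, "grip": 1.0},
    {"x": -0.06, "y": 0.0, "z": 0.055, "ax": 0.0, "ay": 0.0, "az": 0.0, "grip": 1.0},
    {"x": -0.07, "y": 0.0, "z": 0.055, "ax": 0.0, "ay": 0.0, "az": 0.0, "grip": 1.0}
  ]
}}

```text
time: 6.8
tool_pos: [0.6232, 0.1373, 0.2597]
tcp_rot: [-3.138, 0.136, -0.003]
wrist_force: [1.6, -0.2, 0.4]
width: 0.0
grip_force: 0.7
```

```bash
python3 rel.py "(.008,0,.254)"
```

```text
t 6.8 bal pos [0.0651 0.0013 0.2597] F bal [ 1.6 -0.1  0.4] axes
 [[ 1.    -0.001  0.002]
 [-0.001 -1.     0.001]
 [ 0.002 -0.001 -1.   ]] w 0.0003143642127499191
(.008,0,.254) -> [-0.1143  0.0028  0.0111]
```

>>> {"fn": "step_arm", "kwargs": {
  "series": [
    {"x": -0.008, "y": 0.0, "z": 0.006, "ax": 0.0, "ay": 0.0, "az": 0.0, "grip": 1.0},
    {"x": -0.018, "y": 0.0, "z": 0.006, "ax": 0.0, "ay": 0.0, "az": 0.0, "grip": 1.0},
    {"x": -0.028, "y": 0.0, "z": 0.006, "ax": 0.0, "ay": 0.0, "az": 0.0, "grip": 1.0},
    {"x": -0.038, "y": 0.0, "z": 0.006, "ax": 0.0, "ay": 0.0, "az": 0.0, "grip": 1.0},
    {"x": -0.048, "y": 0.0, "z": 0.006, "ax": 0.0, "ay": 0.0, "az": 0.0, "grip": 1.0},
    {"x": -0.058, "y": 0.0, "z": 0.006, "ax": 0.0, "ay": 0.0, "az": 0.0, "grip": 1.0},
    {"x": -0.068, "y": 0.0, "z": 0.006, "ax": 0.0, "ay": 0.0, "az": 0.0, "grip": 1.0},
    {"x": -0.078, "y": 0.0, "z": 0.006, "ax": 0.0, "ay": 0.0, "az": 0.0, "grip": 1.0}
  ]
}}

```text
time: 7.6
tool_pos: [0.5836, 0.1405, 0.2557]
tcp_rot: [-3.139, 0.136, 0.0]
wrist_force: [2.3, 1.1, -0.1]
width: 0.003
grip_force: 0.7
```

>>> {"fn": "step_arm", "kwargs": {
  "series": [
    {"x": -0.007, "y": 0.0, "z": 0.0, "ax": 0.0, "ay": 0.0, "az": 0.0, "grip": 1.0},
    {"x": -0.014, "y": 0.0, "z": 0.0, "ax": 0.0, "ay": 0.0, "az": 0.0, "grip": 1.0}
  ]
}}

```text
time: 7.8
tool_pos: [0.5767, 0.1411, 0.2557]
tcp_rot: [3.139, -0.135, -0.0]
wrist_force: [1.8, 0.3, -0.4]
width: -0.005
grip_force: 0.7
```

>>> {"fn": "step_arm", "kwargs": {
  "series": [
    {"x": -0.006, "y": 0.0, "z": 0.0, "ax": 0.0, "ay": 0.0, "az": 0.0, "grip": 1.0},
    {"x": -0.012, "y": 0.0, "z": 0.0, "ax": 0.0, "ay": 0.0, "az": 0.0, "grip": 1.0}
  ]
}}

```text
time: 8.0
tool_pos: [0.5709, 0.1416, 0.2557]
tcp_rot: [3.139, -0.136, -0.0]
wrist_force: [1.8, 0.9, 0.5]
width: 0.004
grip_force: 0.7
```

>>> {"fn": "step_arm", "kwargs": {
  "series": [
    {"x": -0.004, "y": 0.0, "z": 0.0, "ax": 0.0, "ay": 0.0, "az": 0.0, "grip": 1.0},
    {"x": -0.008, "y": 0.0, "z": 0.0, "ax": 0.0, "ay": 0.0, "az": 0.0, "grip": 1.0}
  ]
}}

```text
time: 8.2
tool_pos: [0.5687, 0.1418, 0.2559]
tcp_rot: [3.139, -0.135, 0.006]
wrist_force: [9.5, 0.8, -4.0]
width: 0.003
grip_force: 5.0
```

```bash
python3 rel.py "(.008,0,.254)"
```

```text
t 8.2 bal pos [0.0104 0.0011 0.2559] F bal [ 9.4  1.6 -4. ] axes
 [[ 1.    -0.001  0.004]
 [-0.001 -1.     0.   ]
 [ 0.004 -0.    -1.   ]] w 0.0025451990104422167
(.008,0,.254) -> [-0.0048  0.0023  0.0037]
```

>>> {"fn": "step_arm", "kwargs": {
  "series": [
    {"x": -0.004, "y": 0.0, "z": 0.0, "ax": 0.0, "ay": 0.0, "az": 0.0, "grip": 1.0},
    {"x": -0.004, "y": 0.0, "z": 0.0, "ax": 0.0, "ay": 0.0, "az": 0.0, "grip": 1.0},
    {"x": -0.004, "y": 0.0, "z": 0.0, "ax": 0.0, "ay": 0.0, "az": 0.0, "grip": 1.0}
  ]
}}

```text
time: 8.5
tool_pos: [0.5687, 0.1418, 0.256]
tcp_rot: [-3.138, 0.136, -0.013]
wrist_force: [12.8, 0.6, -6.3]
width: 0.001
grip_force: 6.0
```

>>> {"fn": "step_arm", "kwargs": {
  "series": [
    {"x": 0.03, "y": 0.0, "z": 0.0, "ax": 0.0, "ay": 0.0, "az": 0.0, "grip": 1.0},
    {"x": 0.05, "y": 0.0, "z": -0.06, "ax": 0.0, "ay": 0.0, "az": 0.0, "grip": 1.0},
    {"x": 0.05, "y": 0.0, "z": -0.15, "ax": 0.0, "ay": 0.0, "az": 0.0, "grip": 1.0},
    {"x": 0.0, "y": 0.04, "z": -0.18, "ax": 0.0, "ay": 0.0, "az": 0.0, "grip": 1.0},
    {"x": -0.08, "y": 0.08, "z": -0.18, "ax": 0.0, "ay": 0.0, "az": 0.0, "grip": 1.0},
    {"x": -0.16, "y": 0.12, "z": -0.18, "ax": 0.0, "ay": 0.0, "az": 0.0, "grip": 1.0},
    {"x": -0.22, "y": 0.14, "z": -0.18, "ax": 0.0, "ay": 0.0, "az": 0.0, "grip": 1.0},
    {"x": -0.22, "y": 0.14, "z": -0.18, "ax": 0.0, "ay": 0.0, "az": 0.0, "grip": 1.0}
  ]
}}

```text
time: 9.3
tool_pos: [0.4463, 0.0808, 0.3462]
tcp_rot: [3.138, -0.137, -0.002]
wrist_force: [-0.1, -0.5, 0.9]
width: 0.0
grip_force: 0.0
```

```bash
python3 rel.py "(-.1,-.07,.2)" "(-.1,-.07,.095)"; python3 - <<'E'
from workcell import imaging
import cv2,numpy as np
c=imaging.read_camera("wrist")["img"][:,:,::-1]
b=imaging.read_camera("scene")["img"][105:245,210:330,::-1]
f=lambda i,h:cv2.resize(i,(int(i.shape[1]*h/i.shape[0]),h),interpolation=cv2.INTER_CUBIC)
i=np.hstack([f(c,350),f(b,350)]);cv2.imwrite("pics/tare1.png",i);print(i.shape)
E
```

```text
t 9.3 bal pos [-0.1063 -0.07    0.3462] F bal [-0.  -0.5  0.9] axes
 [[ 1.    -0.002 -0.002]
 [-0.002 -1.    -0.001]
 [-0.002  0.001 -1.   ]] w 0.00026101341715412856
(-.1,-.07,.2) -> [ 1.300e-02 -2.000e-04  2.924e-01]
(-.1,-.07,.095) -> [ 1.340e-02 -4.000e-04  5.024e-01]
(350, 766, 3)
```

View pics/tare1.png

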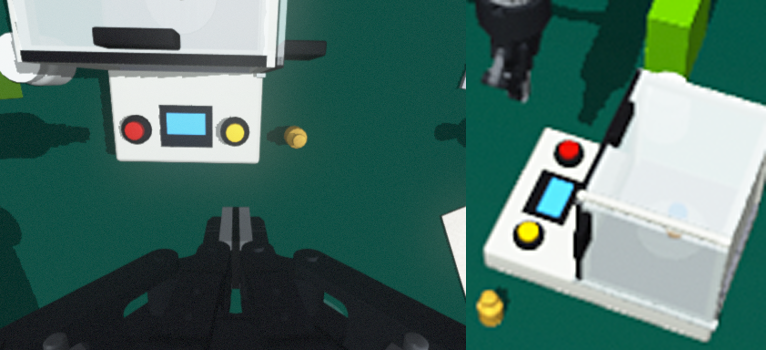

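Both doors show shut, and nothing has been disturbed. In the wrist half the yellow key is at (234,131). I'll cross-check its position from that.

```bash
python3 - <<'E'
from workcell import imaging
import numpy as np
from fit import p
c=imaging.read_camera("wrist"); k=384/350
for u,v in((234,131),(134,129)):
    r=c["R"].T@np.array([(u*k-c["cx"])/c["fx"],(v*k-c["cy"])/c["fy"],1]);o=-c["R"].T@c["t"]
    for z in(.062,.074):
        X=o+r*(z-o[2])/r[2];print(z,X.round(4))
E
```

```text
0.062 [0.4541 0.0835 0.062 ]
0.074 [0.4559 0.0833 0.074 ]
0.062 [0.4692 0.2251 0.062 ]
0.074 [0.4707 0.221  0.074 ]
```

>>> {"fn": "step_arm", "kwargs": {
  "series": [
    {"x": 0.014, "y": -0.002, "z": 0.08, "ax": 0.0, "ay": 0.0, "az": 0.0, "grip": 1.0},
    {"x": 0.014, "y": -0.002, "z": 0.17, "ax": 0.0, "ay": 0.0, "az": 0.0, "grip": 1.0},
    {"x": 0.014, "y": -0.002, "z": 0.26, "ax": 0.0, "ay": 0.0, "az": 0.0, "grip": 1.0},
    {"x": 0.014, "y": -0.002, "z": 0.35, "ax": 0.0, "ay": 0.0, "az": 0.0, "grip": 1.0},
    {"x": 0.014, "y": -0.002, "z": 0.42, "ax": 0.0, "ay": 0.0, "az": 0.0, "grip": 1.0},
    {"x": 0.014, "y": -0.002, "z": 0.47, "ax": 0.0, "ay": 0.0, "az": 0.0, "grip": 1.0},
    {"x": 0.014, "y": -0.002, "z": 0.5, "ax": 0.0, "ay": 0.0, "az": 0.0, "grip": 1.0},
    {"x": 0.014, "y": -0.002, "z": 0.5, "ax": 0.0, "ay": 0.0, "az": 0.0, "grip": 1.0},
    {"x": 0.014, "y": -0.002, "z": 0.5, "ax": 0.0, "ay": 0.0, "az": 0.0, "grip": 1.0}
  ]
}}

```text
time: 10.35
tool_pos: [0.4572, 0.0824, 0.0955]
tcp_rot: [3.138, -0.135, -0.002]
wrist_force: [0.2, 0.5, 0.5]
width: -0.002
grip_force: 0.0
```

>>> {"fn": "step_arm", "kwargs": {
  "series": [
    {"x": 0.0, "y": 0.0, "z": 0.01, "ax": 0.0, "ay": 0.0, "az": 0.0, "grip": 1.0},
    {"x": 0.0, "y": 0.0, "z": 0.02, "ax": 0.0, "ay": 0.0, "az": 0.0, "grip": 1.0},
    {"x": 0.0, "y": 0.0, "z": 0.028, "ax": 0.0, "ay": 0.0, "az": 0.0, "grip": 1.0},
    {"x": 0.0, "y": 0.0, "z": 0.028, "ax": 0.0, "ay": 0.0, "az": 0.0, "grip": 1.0}
  ]
}}

```text
time: 10.75
tool_pos: [0.4561, 0.0822, 0.0814]
tcp_rot: [3.139, -0.136, -0.001]
wrist_force: [0.4, 0.0, -0.3]
width: -0.001
grip_force: 0.0
```

```bash
python3 rel.py "(-.1,-.07,.074)"; python3 -c "
from workcell import bot;print(bot.read_state()['tool_pos'])"
```

```text
t 10.75 bal pos [-0.0966 -0.0678  0.0814] F bal [ 0.3  0.  -0.3] axes
 [[ 1.    -0.001 -0.001]
 [-0.001 -1.    -0.   ]
 [-0.001  0.    -1.   ]] w -0.0009660219051453986
(-.1,-.07,.074) -> [-0.0067  0.0044  0.0148]
[0.45614224 0.08220804 0.08141477]
```

>>> {"fn": "step_arm", "kwargs": {
  "series": [
    {"x": -0.004, "y": 0.002, "z": 0.004, "ax": 0.0, "ay": 0.0, "az": 0.0, "grip": 1.0},
    {"x": -0.004, "y": 0.002, "z": 0.008, "ax": 0.0, "ay": 0.0, "az": 0.0, "grip": 1.0},
    {"x": -0.004, "y": 0.002, "z": 0.012, "ax": 0.0, "ay": 0.0, "az": 0.0, "grip": 1.0},
    {"x": -0.004, "y": 0.002, "z": 0.012, "ax": 0.0, "ay": 0.0, "az": 0.0, "grip": 1.0}
  ]
}}

```text
time: 11.15
tool_pos: [0.4544, 0.0814, 0.0757]
tcp_rot: [3.139, -0.136, -0.0]
wrist_force: [-1.0, -0.2, 1.3]
width: -0.002
grip_force: 0.4
```

>>> {"fn": "step_arm", "kwargs": {
  "series": [
    {"x": 0.0, "y": 0.0, "z": 0.004, "ax": 0.0, "ay": 0.0, "az": 0.0, "grip": 1.0},
    {"x": 0.0, "y": 0.0, "z": 0.004, "ax": 0.0, "ay": 0.0, "az": 0.0, "grip": 1.0}
  ]
}}

```text
time: 11.35
tool_pos: [0.4546, 0.0814, 0.0738]
tcp_rot: [-3.139, 0.135, -0.0]
wrist_force: [0.0, -0.5, 2.7]
width: 0.001
grip_force: 0.8
```

>>> {"fn": "step_arm", "kwargs": {
  "series": [
    {"x": 0.0, "y": 0.0, "z": 0.004, "ax": 0.0, "ay": 0.0, "az": 0.0, "grip": 1.0},
    {"x": 0.0, "y": 0.0, "z": 0.004, "ax": 0.0, "ay": 0.0, "az": 0.0, "grip": 1.0}
  ]
}}

```text
time: 11.55
tool_pos: [0.4547, 0.0814, 0.0718]
tcp_rot: [-3.139, 0.136, -0.001]
wrist_force: [-0.0, -0.1, 2.6]
width: 0.002
grip_force: 1.2
```

>>> {"fn": "step_arm", "kwargs": {
  "series": [
    {"x": 0.0, "y": 0.0, "z": 0.004, "ax": 0.0, "ay": 0.0, "az": 0.0, "grip": 1.0},
    {"x": 0.0, "y": 0.0, "z": 0.004, "ax": 0.0, "ay": 0.0, "az": 0.0, "grip": 1.0}
  ]
}}

```text
time: 11.75
tool_pos: [0.4548, 0.0815, 0.0709]
tcp_rot: [-3.139, 0.135, -0.0]
wrist_force: [-4.4, -0.1, 10.4]
width: 0.002
grip_force: 5.1
```

The key spring took up about 3 N and then bottomed out at 10 N after about 5 mm. I'll release it and retreat.

>>> {"fn": "step_arm", "kwargs": {
  "series": [
    {"x": 0.0, "y": 0.0, "z": 0.0, "ax": 0.0, "ay": 0.0, "az": 0.0, "grip": 1.0},
    {"x": 0.0, "y": 0.0, "z": -0.03, "ax": 0.0, "ay": 0.0, "az": 0.0, "grip": 1.0},
    {"x": 0.0, "y": 0.0, "z": -0.1, "ax": 0.0, "ay": 0.0, "az": 0.0, "grip": 1.0},
    {"x": 0.0, "y": 0.0, "z": -0.19, "ax": 0.0, "ay": 0.0, "az": 0.0, "grip": 1.0},
    {"x": 0.0, "y": 0.0, "z": -0.28, "ax": 0.0, "ay": 0.0, "az": 0.0, "grip": 1.0},
    {"x": 0.0, "y": 0.0, "z": -0.36, "ax": 0.0, "ay": 0.0, "az": 0.0, "grip": 1.0},
    {"x": 0.0, "y": 0.0, "z": -0.4, "ax": 0.0, "ay": 0.0, "az": 0.0, "grip": 1.0},
    {"x": 0.0, "y": 0.0, "z": -0.4, "ax": 0.0, "ay": 0.0, "az": 0.0, "grip": 1.0},
    {"x": 0.0, "y": 0.0, "z": -0.4, "ax": 0.0, "ay": 0.0, "az": 0.0, "grip": 1.0}
  ]
}}

```text
time: 12.65
tool_pos: [0.4543, 0.0814, 0.2693]
tcp_rot: [-3.139, 0.136, 0.0]
wrist_force: [-0.3, 0.5, -0.5]
width: 0.004
grip_force: 0.0
```

```bash
python3 - <<'E'
from workcell import imaging
import cv2,numpy as np
c=imaging.read_camera("wrist")["img"][:,:,::-1]
b=imaging.read_camera("scene")["img"][105:245,210:330,::-1]
f=lambda i,h:cv2.resize(i,(int(i.shape[1]*h/i.shape[0]),h),interpolation=cv2.INTER_CUBIC)
cv2.imwrite("pics/end.png",np.hstack([f(c,350),f(b,350)]))
E
```

```text
(no output)
```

View pics/end.png

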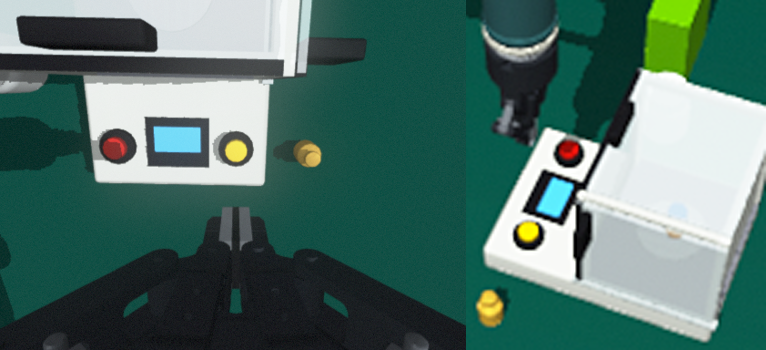

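Both doors are flush with the front, the yellow key at (236,150) is up again, and the weight hasn't moved. I'm handing in.

```bash
python3 -c "
from workcell import bot;print(bot.finish_job())"
```

```text
the job is handed in; nothing more can be done
None
```

I slid both doors gently to their stops, then pressed the tare key right down and released it, and handed the job in at about 12.8 s. No verdict came back; the last pictures show both doors shut, the key up, and nothing in view moved.

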